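# Pull apart two nested parts cups and put each in its size row

### The arm

A 6-joint arm with a two-finger parallel gripper is mounted at the origin on a cart in front of the work surface, level with it; the furniture and walls round the work are solid. World frame = base frame: x ahead of the robot, y to its left, z up, the work surface at z = 0. Lengths are in m, angles in rad, forces in N, time in s.
With the tool pointing down it reaches from about 0.35 to 0.875 m from the base axis. Payload 4.2 kg.
Tool frame: the origin (TCP) lies at the very end of the fingers, on their centre line; the grasp point (between the pads) lies 19 mm behind it (manip.hold_point_z is the x of the grasp point in the tool frame, in m); x points along the fingers, y is the direction in which the jaws open and shut, and the axes are right-handed (so a half turn about x gives the same grasp; the last joint's range is limited). The gripper opens to 87 mm and grips with 3 to 60 N. Pads are 19 mm wide; open, the fingers measure 117 mm over their backs; the gripper's body (75 mm by 190 mm) begins 51 mm behind the grasp point.
Start: joints at [-0.962, 0.385, 0.008, 0, -1.194, -0.259], TCP at [0.214, -0.587, 0.223] pointing down, gripper open.
Joint ranges: [-3.14, 3.14], [-1.21, 2.06], [-1.07, 1.41], [-3.16, 2.05], [-2.99, -0.16], [-3.1, 3.1]. Speed limits (rad/s): [2.79, 2.79, 3.14, 3.14, 3.14, 3.14].

### API

Orientations are given as a 3x3 rotation matrix whose columns are the frame's x, y, z axes.
In Python, from rig import read_state, viewer, manip, nets gives the robot as it stands.
- The arm moves only by the tool servo_tool, never from a script. Its argument "deltas" is a list of rows, each a list of 7 numbers: the shift along the world's x, y, z scaled (see below), then the turn, a rotation vector about the world's x, y, z scaled (see below), then the closure, from 0 (fully open) to 1 (shut). In form: [[x, y, z, rx, ry, rz, claw], ...]. A call has 1 to 20 rows; each row is the pose to reach, as a shift and turn from the pose measured when the call began; what a row does not reach only later rows make up. The controller multiplies each number of a shift by 0.08 m and each number of a turn by 60 degrees. A row lasts 1/12 s, in which the tool goes at most 41.7 mm and 7.16 degrees, less where a joint would pass 70% of its speed; a pose out of reach is approached as far as the arm can. A call with a number of a shift or a turn outside -1 to 1 is refused whole. A call with a gripper value outside its range is refused whole. The fingers move at their own pace and stop on an object; "grip_force" is the grip in N (left out, the last holds). Time passes only in rows, so rows that repeat a pose let the fingers close. It gives the time, the measured TCP pose, the force and the opening at its end, in the units of the state.
- read_state(): the state, without advancing time (a new reading comes with each control period).
- viewer.snapshot(name): name is "side" or "top" or "wrist"; returns a dict with "pixels" (480x640x3 uint8, red, green, blue), "fx", "fy", "cx", "cy" (pixels), "view" (4x4, takes a point from world to camera coordinates). Camera axes: x right, y down, z forward; pixel columns grow to the right and rows downward; lengths in m; the calibration is good to about 2 mm. A picture is of the moment at which its call begins. There is no depth.
- manip.finish_job(): hands the job in, once; it reports no verdict.
Trained networks look in the newest picture that a camera, given by its name, has taken for a name from the list of things; names that differ only in an ending like _2 or _b are one class to them, and where a whole thing is asked for, a point or a joint stands for the part that bears it (a point fixed in the world has none). Each returns a list of dicts, best first, with "conf" (0 to 1); they miss things now and then, are a little off and sometimes report something else, mostly with a low value. They report only what shows in the picture. A call takes as long as a camera call. They do not tell look-alikes from the thing itself.
- nets.regions_of(name, camera): "region" (480x640 bool, what is visible of it) and "bbox" ([left, top, width, height] in pixels, round what is visible of it).
The state is a dict: "clock": time; "joints": joint angles; "joint_vel": joint speeds; "tau": joint torques, N m; "position": TCP position; "tcp_rot": TCP orientation; "force": force on the tool from outside, world axes, zero at the start; "ft_torque": the same for the moment, N m; "grip_width": finger opening in m.
Only numpy, scipy, OpenCV 4.12 (cv2) and the standard library are available. Lean on these libraries where they do the work, as an engineer would, in place of code of your own. Each camera call takes 0.05 s, during which the arm holds its last target.

### The job

Two steel parts cups were put away nested, the tall narrow one standing inside the low wide one. Pull them apart and stand each one upright in the empty bay of the wooden row for its own size: the narrow cup in the row of small bays, the wide cup in the row of large bays.

Things in the scene. Friction and masses are not known exactly. Their poses are not given: they have to be found in the camera images.
- narrow_cup_mid (a point): Tall narrow open steel cup, round, straight walls: 42 mm outside diameter, 82 mm high, wall 3 mm, about 90 g. Point: on its axis, half-way up; z points to its mouth. At the start it stands upright and loose inside the wide cup, its underside 4 mm above the table; its top 41 mm stand out above the wide cup's rim. Two more like it already stand in the narrow row.
- wide_cup_mid (a point): Low wide open steel cup, round, straight walls: 62 mm outside diameter, 45 mm high, wall 3 mm, base 4 mm thick, about 110 g. Point: on its axis, half-way up; z points to its mouth. At the start it stands upright on the table with the narrow cup inside it. Two more like it already stand in the wide row.
- narrow_bay (a point): Floor centre of the empty bay of the narrow row: fixed wooden tray, 206 x 70 mm, three square bays 62 mm inside in a line, 4 mm walls, rim 20 mm above the table. Point: on the bay's floor, 4 mm above the table. x points across the row (away from the robot), y along it; the bays 66 and 132 mm along +y hold tall narrow cups. Either row may be the front one.
- wide_bay (a point): Floor centre of the empty bay of the wide row: fixed wooden tray, 268 x 92 mm, three square bays 84 mm inside in a line, 4 mm walls, rim 20 mm above the table. Point: on the bay's floor, 4 mm above the table. x points across the row (away from the robot), y along it; the bays 88 and 176 mm along -y hold low wide cups. The rows lie one behind the other, nearly parallel.
Mind the look-alikes: they are no part of the job. What is shaped like the part that bears narrow_cup_mid but yellow is not meant.

How it is judged:
By the outcome, as a careful person would: the job done as asked, in the order asked, and still so for the second after the job is handed in, with the robot touching nothing.
It also fails if it takes over 56 s, if anything falls off the work surface, if the arm or the gripper's body presses on something with over 40 N, if the wrist force passes 120 N, or if a joint passes its speed limit or range.

## Working session

There is one attempt and no reset: what is moved stays moved. The work goes in short steps, Python scripts to look and compute and a tool call to move; the robot and the scene stay as the last step left them, time stands still between calls to the robot, and variables do not carry over. Pictures are saved under pics/ and viewed, and the job is handed in when it is done.

Besides the shell and the picture viewer there is one more tool, called after "Call:" as a command line: name --pt "numbers of a row" for each row, then --argument value for the rest. servo_tool: Moves the arm, as the interface text tells. Shifts and turns lie within -1 to 1; 1 stands for 0.08 m of shift or 60 degrees of turn. Its arguments: {"type":"object","properties":{"deltas":{"type":"array","items":{"type":"array","items":{"type":"number","minimum":-1,"maximum":1}}},"grip_force":{"type":"number"}},"required":["deltas"]}

```bash
ls; mkdir -p pics
cat > h.py <<'E'
import numpy as np, cv2
from rig import read_state, viewer, manip, nets
def snap(n,f):
    s=viewer.snapshot(n); cv2.imwrite(f'pics/{f}.png',cv2.cvtColor(s['pixels'],cv2.COLOR_RGB2BGR)); return s
def ray(s,u,v,z):
    V=np.array(s['view']);R=V[:3,:3];t=V[:3,3]
    d=R.T@np.array([(u-s['cx'])/s['fx'],(v-s['cy'])/s['fy'],1]);c=-R.T@t
    return c+d*(z-c[2])/d[2]
def proj(s,p):
    V=np.array(s['view']);q=V[:3,:3]@np.asarray(p)+V[:3,3]
    return np.array([q[0]/q[2]*s['fx']+s['cx'],q[1]/q[2]*s['fy']+s['cy']])
E
python3 - <<'E'
from h import *
import pickle
S={}
for n in ('top','side'):
    S[n]=snap(n,n+'0')
    V=np.array(S[n]['view']);print(n,S[n]['fx'],'cam',-V[:3,:3].T@V[:3,3], V[:3,:3].round(2).tolist())
    for nm in ('narrow_cup_mid','wide_cup_mid','narrow_bay','wide_bay'):
        try:
            for r in nets.regions_of(nm,n): print(nm,round(r['conf'],2),r['bbox'])
        except Exception as e: print(nm,e)
pickle.dump(S,open('s0.pkl','wb'))
print(read_state())
E
```

```text
pics
top 549.2666555665503 cam [0.36619634 0.08332406 1.19200473] [[-0.01, -1.0, 0.0], [-0.99, 0.01, -0.12], [0.12, -0.0, -0.99]]
narrow_cup_mid 0.89 [267.6, 268.2, 20.7, 22.4]
narrow_cup_mid 0.62 [136.2, 277.9, 32.0, 23.8]
wide_cup_mid 0.66 [265.9, 266.1, 30.9, 26.3]
wide_bay 0.66 [405.5, 183.7, 127.4, 49.4]
side 604.6550713379835 cam [0.07251226 0.9579466  0.92255149] [[-0.91, -0.42, -0.02], [-0.26, 0.61, -0.75], [0.33, -0.68, -0.66]]
narrow_cup_mid 0.84 [326.5, 272.4, 20.6, 31.7]
narrow_cup_mid 0.64 [271.6, 373.4, 30.0, 48.4]
wide_cup_mid 0.61 [318.4, 284.6, 30.4, 34.6]
wide_cup_mid 0.17 [323.9, 271.1, 22.9, 33.0]
narrow_bay 0.59 [365.0, 175.8, 53.4, 49.7]
wide_bay 0.79 [313.1, 152.3, 68.8, 68.6]
wide_bay 0.66 [361.0, 178.0, 59.1, 48.6]
{'clock': 0.5, 'joints': array([-9.62380875e-01,  3.84733633e-01,  7.81282133e-03, -3.34892864e-05,
       -1.19401671e+00, -2.58624208e-01]), 'joint_vel': array([ 1.74149965e-05,  5.93806601e-05,  1.53394743e-03, -1.56767223e-04,
       -1.15097810e-03,  8.33237624e-04]), 'tau': array([ 2.81254734e-04, -3.90072441e+01,  1.87449038e+01,  4.22079921e+00,
        1.50005770e-02, -4.39223118e-05]), 'position': array([ 0.21420128, -0.58707687,  0.22249059]), 'tcp_rot': array([[-5.51482664e-05, -3.42690118e-01,  9.39448498e-01],
       [ 1.33653970e-04,  9.39448488e-01,  3.42690123e-01],
       [-9.99999990e-01,  1.44459788e-04, -6.00706067e-06]]), 'force': array([-0.21322267, -0.45637012, -1.07151902]), 'ft_torque': array([ 0.07896125, -0.00537311,  0.04679628]), 'grip_width': 0.08691317901100114}
```

View pics/top0.png

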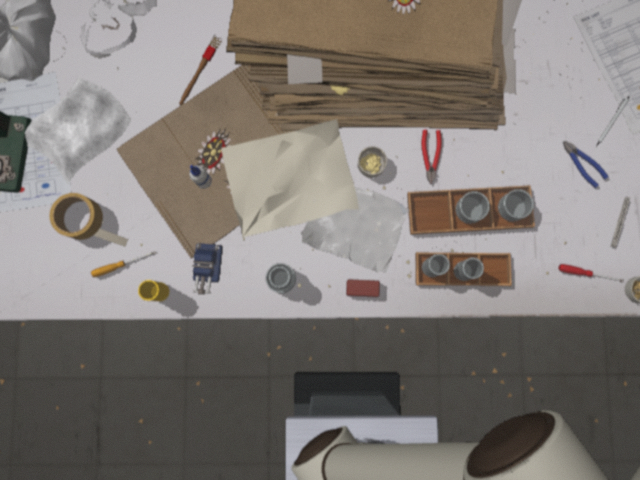

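View pics/side0.png

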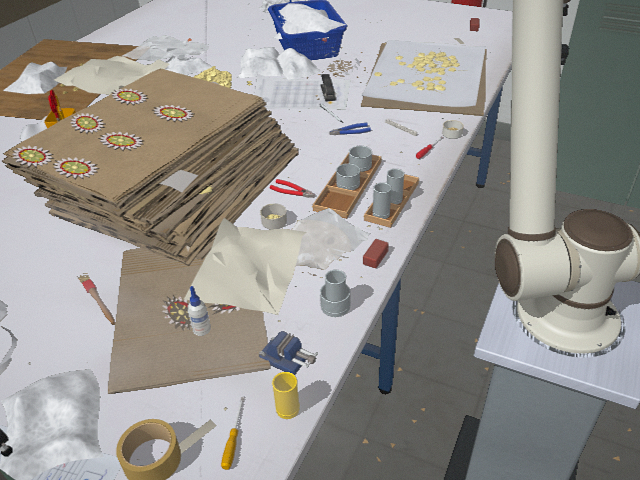

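The top view shows the nested cups at about (280,278) and the yellow look-alike at (152,290). The empty wide bay is at about (430,213), the left end of the far row. The empty narrow bay is at about (493,270), the right end of the front row. I'll zoom in to measure the corners.

Run:
```python
from h import *
import pickle
S=pickle.load(open('s0.pkl','rb'))
b=cv2.imread('pics/top0.png')
cv2.imwrite('pics/ztop_rows.png',cv2.resize(b[175:300,395:550],None,fx=4.8,fy=4.8,interpolation=cv2.INTER_CUBIC))
cv2.imwrite('pics/ztop_cup.png',cv2.resize(b[250:310,250:320],None,fx=8,fy=8,interpolation=cv2.INTER_CUBIC))
b=cv2.imread('pics/side0.png')
cv2.imwrite('pics/zside_cup.png',cv2.resize(b[255:330,300:370],None,fx=8,fy=8,interpolation=cv2.INTER_CUBIC))
s=S['top']
for uv in((280,278),(430,213),(493,270)): print(uv,ray(s,*uv,0.02).round(3))
```

```text
(280, 278) [0.442 0.171 0.02 ]
(430, 213) [ 0.581 -0.154  0.02 ]
(493, 270) [ 0.456 -0.285  0.02 ]
```

View pics/ztop_rows.png

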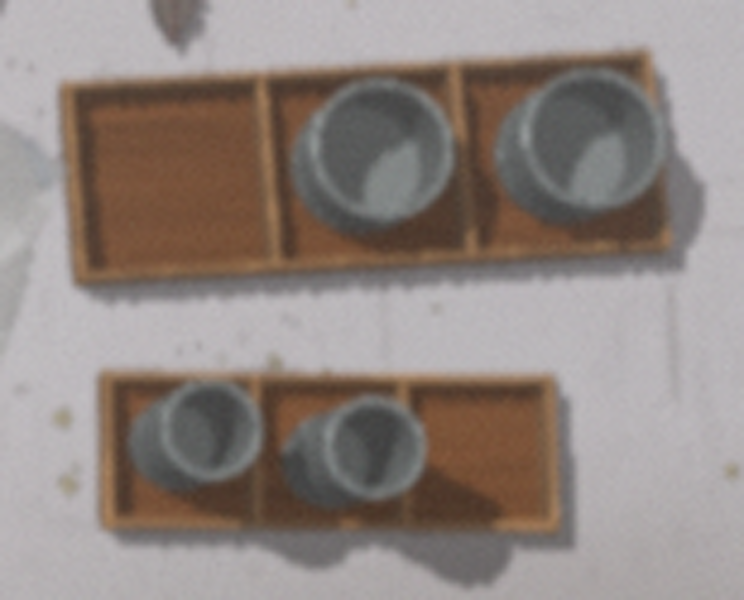

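View pics/ztop_cup.png

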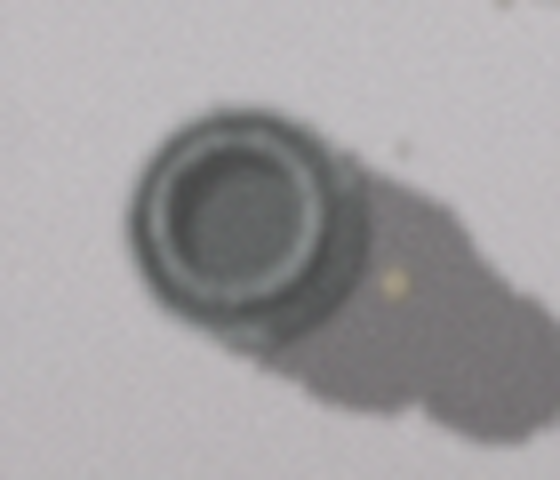

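View pics/zside_cup.png

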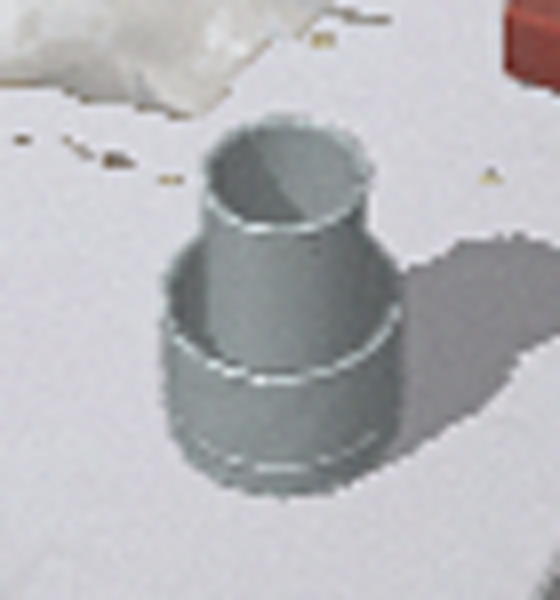

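Run:
```python
from h import *
import pickle
S=pickle.load(open('s0.pkl','rb'));s=S['top']
f=lambda x,y,k,ox,oy:((x+.5)/k-.5+ox,(y+.5)/k-.5+oy)
print('narrow top',ray(s,*f(237,218,8,250,250),.086).round(4))
print('wide rim',ray(s,*f(247,228,8,250,250),.045).round(4))
for nm,C,L,W,off in(('wide',[(62,87),(80,280),(650,54),(672,245)],.268,.092,1),('narrow',[(102,375),(102,527),(555,375),(558,530)],.206,.070,-1)):
    P=np.array([ray(s,*f(x,y,4.8,395,175),.02) for x,y in C])[:,:2]
    c=P.mean(0); yax=(P[0]+P[1]-P[2]-P[3])/2; L_=np.linalg.norm(yax); yax/=L_
    W_=np.linalg.norm(P[0]+P[2]-P[1]-P[3])/2
    bay=c+off*yax*(.088 if nm=='wide' else .066)
    print(nm,'L',L_.round(4),'W',W_.round(4),'c',c.round(4),'yax',yax.round(3),'bay',bay.round(4))
    b=[c+o*yax*(.088 if nm=='wide' else .066) for o in(-1,0,1)]
    print(' bays',[x.round(3).tolist() for x in b])
    t=S['side']; print(' side proj bay', proj(t,[*bay,.004]).round(1))
# existing cups tops
for x,y in((212,430),(375,447)): print('ncup',ray(s,*f(x,y,4.8,395,175),.086).round(4))
for x,y in((382,152),(593,138)): print('wcup',ray(s,*f(x,y,4.8,395,175),.049).round(4))
t=S['side']
print('side narrow rim',ray(t,*f(287,176,8,300,255),.086).round(4))
print('side wide rim c', ray(t,*f(283,300,8,300,255),.045).round(4))
```

```text
narrow top [0.4401 0.1675 0.086 ]
wide rim [0.4403 0.168  0.045 ]
wide L 0.2674 W 0.0883 c [ 0.5884 -0.2426] yax [-0.052  0.999] bay [ 0.5839 -0.1547]
 bays [[0.593, -0.33], [0.588, -0.243], [0.584, -0.155]]
 side proj bay [337.1 202.8]
narrow L 0.2026 W 0.0686 c [ 0.4594 -0.221 ] yax [0.01 1.  ] bay [ 0.4587 -0.287 ]
 bays [[0.459, -0.287], [0.459, -0.221], [0.46, -0.155]]
 side proj bay [401.8 186. ]
ncup [ 0.4635 -0.1549  0.086 ]
ncup [ 0.4559 -0.2232  0.086 ]
wcup [ 0.5892 -0.2417  0.049 ]
wcup [ 0.5948 -0.3351  0.049 ]
side narrow rim [0.4413 0.169  0.086 ]
side wide rim c [0.4416 0.1723 0.045 ]
```

The two cameras agree to within a few mm:

| Thing | x, y (m) |
|---|---|
| Nested stack | 0.441, 0.169 |
| Narrow bay | 0.459, -0.287 |
| Wide bay | 0.584, -0.155 |

A diagonal jaw axis clears the neighbouring cups in both rows, so I'm moving now and turning the jaws by +25°.

Call:
servo_tool --pt "0.35 0.35 0 0 0 0.11 0" --pt "0.7 0.7 0 0 0 0.22 0" --pt "1 1 0 0 0 0.33 0" --pt "1 1 0 0 0 0.417 0"

```text
clock: 0.83
position: [0.2974, -0.5039, 0.2229]
tcp_rot: [[0.001, -0.715, 0.699], [0.0, 0.699, 0.715], [-1.0, -0.001, 0.001]]
force: [-0.9, 1.2, 0.2]
grip_width: 0.0869
```

Call:
servo_tool --pt "0.35 0.35 0 0 0 0 0" --pt "0.7 0.7 0 0 0 0 0" --pt "1 1 0 0 0 0 0"

```text
clock: 1.08
position: [0.3785, -0.4225, 0.2231]
tcp_rot: [[0.002, -0.715, 0.699], [0.0, 0.699, 0.715], [-1.0, -0.001, 0.001]]
force: [-0.7, -0.5, -0.4]
grip_width: 0.087
```

Call:
servo_tool --pt "0.3 0.4 0 0 0 0 0" --pt "0.6 0.8 0 0 0 0 0" --pt "0.8 1 0 0 0 0 0"

```text
clock: 1.33
position: [0.4441, -0.3396, 0.2234]
tcp_rot: [[0.003, -0.717, 0.698], [0.001, 0.698, 0.717], [-1.0, -0.002, 0.002]]
force: [-0.6, -0.5, 0.0]
grip_width: 0.0869
```

Call:
servo_tool --pt "0 0.5 0 0 0 0 0" --pt "0 1 0 0 0 0 0" --pt "0 1 0 0 0 0 0"

```text
clock: 1.58
position: [0.444, -0.2545, 0.2236]
tcp_rot: [[0.003, -0.721, 0.693], [0.002, 0.693, 0.721], [-1.0, -0.0, 0.003]]
force: [-1.2, -0.7, -0.8]
grip_width: 0.0868
```

Run:
```python
from h import *
import pickle
s=snap('wrist','w_rows');pickle.dump(s,open('w_rows.pkl','wb'))
V=np.array(s['view']);print(-V[:3,:3].T@V[:3,3])
for p in([.4587,-.287,.004],[.5839,-.1547,.004]): print(proj(s,p).round(1))
```

```text
[ 0.38874176 -0.31193455  0.38569121]
[279.2 177.6]
[285.3 354.3]
```

View pics/w_rows.png

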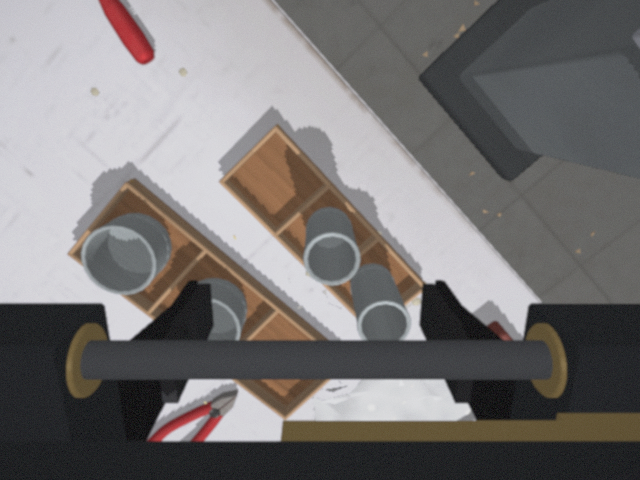

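Call:
servo_tool --pt "0 0.5 0 0 0 0 0" --pt "0 1 0 0 0 0 0" --pt "0 1 0 0 0 0 0"

```text
clock: 1.88
position: [0.4444, -0.1731, 0.2244]
tcp_rot: [[0.004, -0.723, 0.691], [0.002, 0.691, 0.723], [-1.0, -0.002, 0.004]]
force: [0.5, -0.2, -0.8]
grip_width: 0.087
```

Call:
servo_tool --pt "0 0.5 0 0 0 0 0" --pt "0 1 0 0 0 0 0" --pt "0 1 0 0 0 0 0"

```text
clock: 2.13
position: [0.4449, -0.0894, 0.2248]
tcp_rot: [[0.006, -0.727, 0.687], [0.003, 0.687, 0.727], [-1.0, -0.002, 0.006]]
force: [0.2, -0.6, 0.5]
grip_width: 0.0868
```

Call:
servo_tool --pt "0 0.5 0 0 0 0 0" --pt "0 1 0 0 0 0 0" --pt "0 1 0 0 0 0 0"

```text
clock: 2.38
position: [0.4459, -0.0055, 0.2254]
tcp_rot: [[0.008, -0.73, 0.683], [0.004, 0.683, 0.73], [-1.0, -0.003, 0.009]]
force: [-1.4, -1.6, 0.3]
grip_width: 0.087
```

Call:
servo_tool --pt "0 0.5 0 0 0 0 0" --pt "0 1 0 0 0 0 0" --pt "0 1 0 0 0 0 0"

```text
clock: 2.63
position: [0.4473, 0.0784, 0.2259]
tcp_rot: [[0.011, -0.734, 0.68], [0.005, 0.68, 0.734], [-1.0, -0.004, 0.011]]
force: [-0.4, 0.0, -0.2]
grip_width: 0.0871
```

The predicted narrow-bay centre (279,178) falls on the empty bay in the wrist view. Next is the nested stack from here.

Run:
```python
from h import *
import pickle
s=snap('wrist','w_cup');pickle.dump(s,open('w_cup.pkl','wb'))
for nm in('narrow_cup_mid','wide_cup_mid'):
    for r in nets.regions_of(nm,'wrist'): print(nm,round(r['conf'],2),r['bbox'])
print(proj(s,[.441,.169,.086]),proj(s,[.441,.169,.045]))
w=pickle.load(open('w_rows.pkl','rb'))
for uv in((275,181),):print(ray(w,*uv,.02))
```

```text
narrow_cup_mid 0.66 [365.3, 243.4, 59.0, 76.0]
wide_cup_mid 0.6 [354.2, 226.8, 73.6, 74.5]
[402.66116782 291.05135378] [393.68183144 270.46433017]
[ 0.46045417 -0.28847051  0.02      ]
```

View pics/w_cup.png

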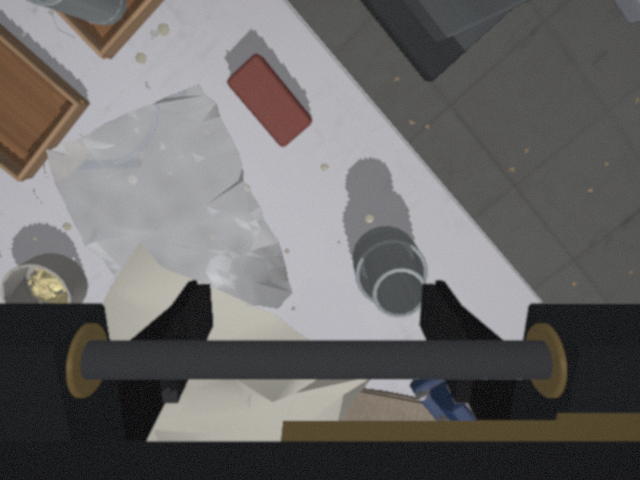

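The wrist view shows the narrow rim at about (399,292) and the wide rim at about (391,270). Both are within 2 mm of the predictions. Approaching.

Call:
servo_tool --pt "-0.05 0.5 0 -0.005 0.01 -0.03 0" --pt "-0.08 1 0 -0.005 0.01 -0.03 0" --pt "-0.08 1 0 -0.005 0.01 -0.03 0"

```text
clock: 3.03
position: [0.4409, 0.1567, 0.2255]
tcp_rot: [[-0.001, -0.71, 0.704], [-0.0, 0.704, 0.71], [-1.0, 0.0, -0.001]]
force: [0.6, -1.6, 0.1]
grip_width: 0.0873
```

Call:
servo_tool --pt "0 0.1 -0.4 0 0 0 0" --pt "0 0.1 -0.8 0 0 0 0" --pt "0 0.1 -1 0 0 0 0" --pt "0 0.1 -1 0 0 0 0"

```text
clock: 3.37
position: [0.439, 0.1614, 0.1418]
tcp_rot: [[-0.008, -0.708, 0.707], [-0.006, 0.707, 0.708], [-1.0, 0.002, -0.01]]
force: [-0.9, 0.0, 0.5]
grip_width: 0.087
```

Call:
servo_tool --pt "0.03 0.1 -0.15 0.006 -0.008 0 0" --pt "0.03 0.1 -0.4 0.006 -0.008 0 0" --pt "0.03 0.1 -0.6 0.006 -0.008 0 0" --pt "0.03 0.1 -0.7 0.006 -0.008 0 0" --pt "0.03 0.1 -0.7 0.006 -0.008 0 0"

```text
clock: 3.78
position: [0.4414, 0.168, 0.0853]
tcp_rot: [[-0.001, -0.706, 0.708], [-0.001, 0.708, 0.706], [-1.0, 0.0, -0.002]]
force: [0.4, 0.7, -0.1]
grip_width: 0.0866
```

Call:
servo_tool --pt "0 0 -0.2 0 0 0 0" --pt "0 0 -0.35 0 0 0 0" --pt "0 0 -0.4 0 0 0 0" --pt "0 0 -0.4 0 0 0 0"

```text
clock: 4.12
position: [0.4418, 0.1677, 0.0536]
tcp_rot: [[-0.001, -0.706, 0.708], [-0.001, 0.708, 0.706], [-1.0, 0.0, -0.002]]
force: [0.1, -0.3, 0.5]
grip_width: 0.0866
```

Run:
```python
from h import *
s=snap('side','side_pre'); b=cv2.imread('pics/side_pre.png')
cv2.imwrite('pics/zside_pre.png',cv2.resize(b[200:350,270:430],None,fx=4,fy=4))
print(read_state()['position'],read_state()['force'])
```

```text
[0.44214824 0.16808625 0.05411955] [-1.02528631 -0.36827696 -0.1296037 ]
```

View pics/zside_pre.png

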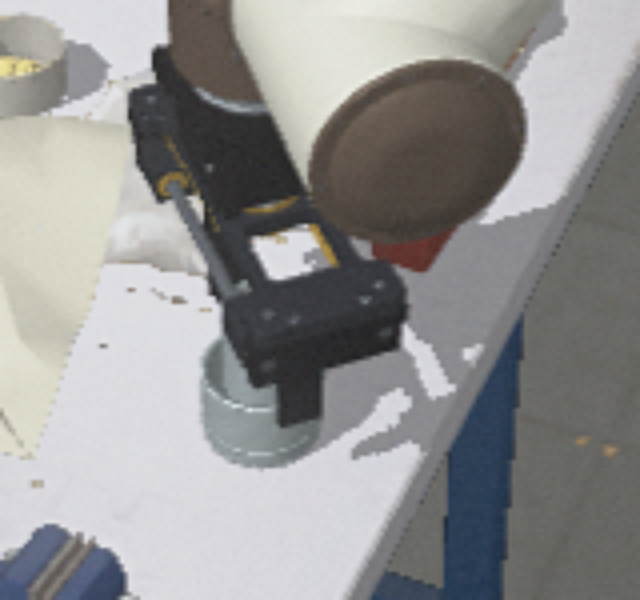

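The jaws straddle the narrow cup above the wide rim. Closing now.

Call:
servo_tool --pt "0 0 0 0 0 0 0.4" --pt "0 0 0 0 0 0 0.6" --pt "0 0 0 0 0 0 1" --pt "0 0 0 0 0 0 1" --pt "0 0 0 0 0 0 1" --pt "0 0 0 0 0 0 1" --pt "0 0 0 0 0 0 1" --pt "0 0 0 0 0 0 1" --pt "0 0 0 0 0 0 1" --pt "0 0 0 0 0 0 1" --grip_force 20

```text
clock: 5.0
position: [0.4422, 0.1681, 0.0541]
tcp_rot: [[-0.0, -0.706, 0.708], [-0.0, 0.708, 0.706], [-1.0, 0.0, -0.0]]
force: [-0.7, -0.6, 0.3]
grip_width: 0.0408
```

Call:
servo_tool --pt "0 0 0.1 0 0 0 1" --pt "0 0 0.25 0 0 0 1" --pt "0 0 0.4 0 0 0 1" --pt "0 0 0.6 0 0 0 1" --pt "0 0 0.8 0 0 0 1" --pt "0 0 1 0 0 0 1" --pt "0 0 1 0 0 0 1"

```text
clock: 5.58
position: [0.444, 0.1692, 0.1376]
tcp_rot: [[0.006, -0.707, 0.707], [0.003, 0.707, 0.707], [-1.0, -0.002, 0.006]]
force: [1.2, 0.4, -0.6]
grip_width: 0.041
```

Run:
```python
from h import *
s=snap('side','side_l'); b=cv2.imread('pics/side_l.png')
cv2.imwrite('pics/zside_l.png',cv2.resize(b[180:350,270:430],None,fx=4,fy=4,interpolation=cv2.INTER_CUBIC)[:600])
```

```text
(no output)
```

View pics/zside_l.png

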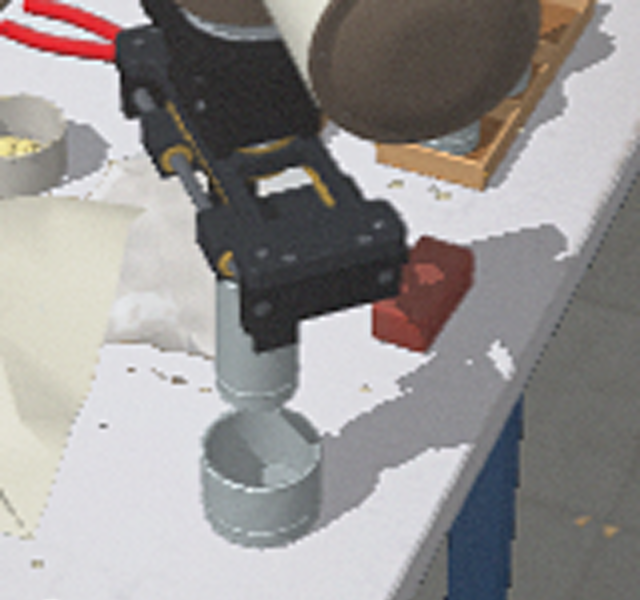

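The narrow cup is out of the wide one, which is still upright. Carrying it to the narrow row.

Call:
servo_tool --pt "0 0 0.25 0 0.005 0 1" --pt "0 -0.25 0.6 -0.003 0.005 0 1" --pt "0 -0.6 0.75 -0.003 0.005 0 1" --pt "0.05 -1 0.75 -0.003 0.005 0 1"

```text
clock: 5.97
position: [0.448, 0.0892, 0.1982]
tcp_rot: [[0.002, -0.708, 0.706], [0.001, 0.706, 0.708], [-1.0, -0.001, 0.003]]
force: [1.4, 0.4, -0.8]
grip_width: 0.0413
```

Call:
servo_tool --pt "0.03 -0.35 0 0 0 0 1" --pt "0.05 -0.7 0 0 0 0 1" --pt "0.05 -1 0 0 0 0 1"

```text
clock: 6.22
position: [0.4512, 0.0076, 0.1974]
tcp_rot: [[0.001, -0.708, 0.706], [0.001, 0.706, 0.708], [-1.0, 0.0, 0.001]]
force: [0.9, -0.0, -1.6]
grip_width: 0.0409
```

Call:
servo_tool --pt "0.03 -0.35 0 0 0 0 1" --pt "0.05 -0.7 0 0 0 0 1" --pt "0.05 -1 0 0 0 0 1"

```text
clock: 6.47
position: [0.4544, -0.074, 0.1964]
tcp_rot: [[-0.002, -0.708, 0.707], [0.001, 0.707, 0.708], [-1.0, 0.002, -0.0]]
force: [0.7, -0.4, -0.4]
grip_width: 0.0405
```

Call:
servo_tool --pt "0.03 -0.35 0 0 0 0 1" --pt "0.05 -0.7 0 0 0 0 1" --pt "0.05 -1 0 0 0 0 1"

```text
clock: 6.72
position: [0.4576, -0.1556, 0.1952]
tcp_rot: [[-0.004, -0.707, 0.707], [0.001, 0.707, 0.707], [-1.0, 0.004, -0.002]]
force: [-0.3, -0.3, -0.2]
grip_width: 0.0409
```

Call:
servo_tool --pt "0.0 -0.35 0 0 0 0 1" --pt "0.0 -0.7 0 0 0 0 1" --pt "0.0 -1 0 0 0 0 1"

```text
clock: 6.97
position: [0.4566, -0.237, 0.1939]
tcp_rot: [[-0.006, -0.706, 0.708], [0.002, 0.708, 0.706], [-1.0, 0.006, -0.003]]
force: [1.2, 0.4, -0.8]
grip_width: 0.0408
```

Call:
servo_tool --pt "0.03 -0.3 0 -0.002 -0.006 0 1" --pt "0.03 -0.55 0 -0.002 -0.006 0 1" --pt "0.03 -0.63 0 -0.002 -0.006 0 1" --pt "0.03 -0.63 0 -0.002 -0.006 0 1"

```text
clock: 7.3
position: [0.4583, -0.2883, 0.1925]
tcp_rot: [[-0.003, -0.705, 0.71], [0.001, 0.71, 0.705], [-1.0, 0.003, -0.001]]
force: [-0.1, -0.2, -1.2]
grip_width: 0.0406
```

Call:
servo_tool --pt "0 0 -0.3 0 0 0 1" --pt "0 0 -0.6 0 0 0 1" --pt "0 0 -0.9 0 0 0 1" --pt "0 0 -1 0 0 0 1" --pt "0 0 -1 0 0 0 1"

```text
clock: 7.72
position: [0.4566, -0.2868, 0.1101]
tcp_rot: [[-0.008, -0.705, 0.709], [0.003, 0.709, 0.705], [-1.0, 0.008, -0.004]]
force: [0.4, 0.4, -0.4]
grip_width: 0.0409
```

Run:
```python
from h import *
s=snap('wrist','w_n'); t=snap('side','s_n'); b=cv2.imread('pics/s_n.png')
cv2.imwrite('pics/zs_n.png',cv2.resize(b[100:250,320:480],None,fx=4,fy=4,interpolation=cv2.INTER_CUBIC))
print(read_state()['position'],proj(s,[.459,-.2875,.004]))
```

```text
[ 0.45896415 -0.28800901  0.11319911] [311.33996818 230.62691667]
```

View pics/w_n.png

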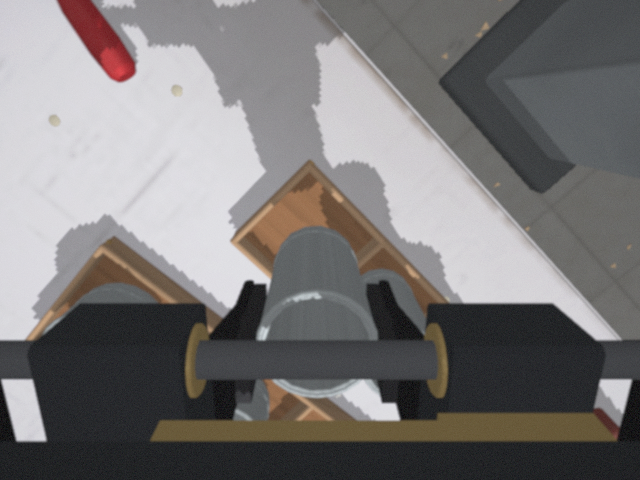

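View pics/zs_n.png

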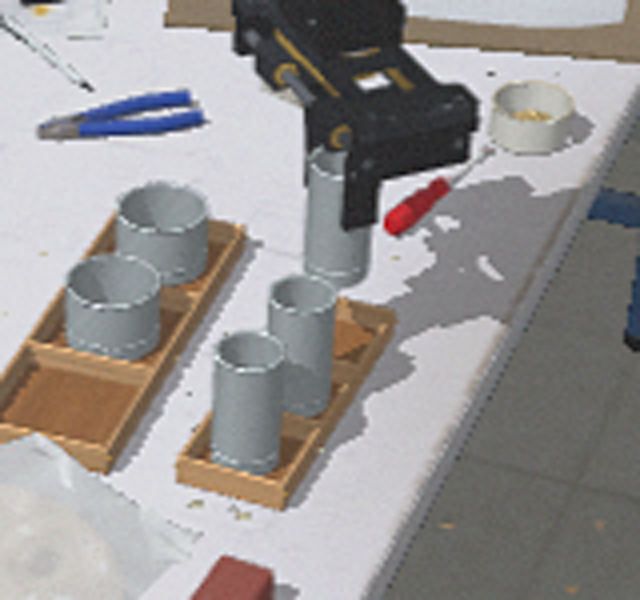

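The views are consistent: the cup is upright and over the empty bay. Lowering.

Call:
servo_tool --pt "0 0 -0.2 0.0 0 0 1" --pt "0 0 -0.4 0 0 0 1" --pt "0 0 -0.55 0 0 0 1" --pt "0 0 -0.65 0 0 0 1" --pt "0 0 -0.72 0 0 0 1" --pt "0 0 -0.72 0 0 0 1" --pt "0 0 -0.72 0 0 0 1"

```text
clock: 8.4
position: [0.4596, -0.2882, 0.0564]
tcp_rot: [[-0.001, -0.706, 0.708], [-0.0, 0.708, 0.706], [-1.0, 0.0, -0.001]]
force: [0.7, 0.1, -0.8]
grip_width: 0.041
```

Call:
servo_tool --pt "0 0 -0.015 0 0 0 1" --pt "0 0 -0.03 0 0 0 1" --pt "0 0 -0.035 0 0 0 1" --pt "0 0 -0.035 0 0 0 1"

```text
clock: 8.73
position: [0.46, -0.2884, 0.0541]
tcp_rot: [[0.0, -0.706, 0.708], [-0.001, 0.708, 0.706], [-1.0, -0.001, -0.0]]
force: [0.4, 0.0, 0.4]
grip_width: 0.0411
```

Call:
servo_tool --pt "0 0 -0.01 0 0 0 0.6" --pt "0 0 -0.01 0 0 0 0.45" --pt "0 0 -0.01 0 0 0 0.35" --pt "0 0 -0.01 0 0 0 0.25" --pt "0 0 -0.01 0 0 0 0.15" --pt "0 0 -0.01 0 0 0 0.1" --pt "0 0 -0.01 0 0 0 0.1"

```text
clock: 9.32
position: [0.46, -0.2884, 0.0532]
tcp_rot: [[0.0, -0.706, 0.708], [-0.001, 0.708, 0.706], [-1.0, -0.001, -0.0]]
force: [0.2, 0.6, -0.1]
grip_width: 0.0727
```

Call:
servo_tool --pt "0 0 0.2 0 0 0 0.1" --pt "0 0 0.5 0 0 0 0.1" --pt "0 0 0.8 0 0 0 0.1" --pt "0 0 1 0 0 0 0"

```text
clock: 9.65
position: [0.4607, -0.2888, 0.1353]
tcp_rot: [[0.002, -0.706, 0.708], [-0.002, 0.708, 0.706], [-1.0, -0.003, 0.0]]
force: [0.6, -0.1, -0.1]
grip_width: 0.0804
```

Call:
servo_tool --pt "0 0.1 0.4 0 0 0 0" --pt "0 0.5 0.8 0 0 0 0" --pt "0 1 0.8 0 0 0 0"

```text
clock: 9.9
position: [0.4642, -0.2115, 0.2049]
tcp_rot: [[0.013, -0.704, 0.71], [-0.006, 0.71, 0.704], [-1.0, -0.014, 0.005]]
force: [1.7, 0.5, 0.3]
grip_width: 0.0864
```

Run:
```python
from h import *
t=snap('side','s_n2'); b=cv2.imread('pics/s_n2.png')
cv2.imwrite('pics/zs_n2.png',cv2.resize(b[100:250,320:480],None,fx=4,fy=4,interpolation=cv2.INTER_CUBIC))
print(read_state()['position'])
```

```text
[ 0.4624136  -0.2044837   0.20297161]
```

View pics/zs_n2.png

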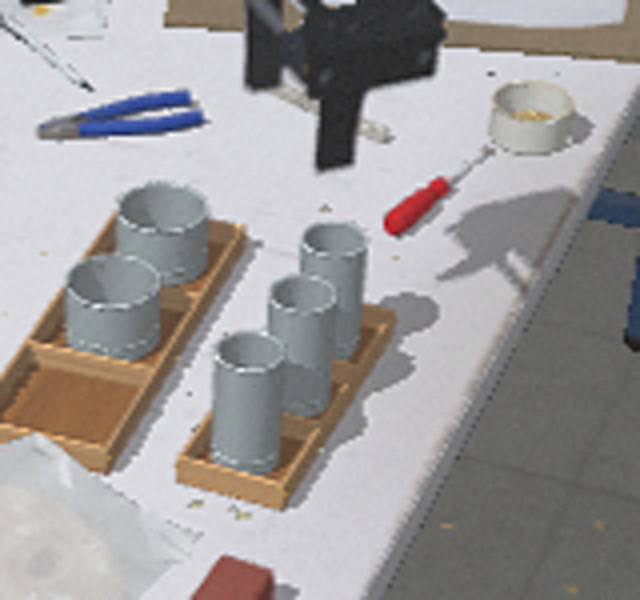

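All three narrow cups now stand upright in their row. Going back for the wide cup.

Call:
servo_tool --pt "0 0.4 0 -0.002 0.004 0 0" --pt "0 0.8 0 -0.002 0.004 0 0" --pt "0 1 0 -0.002 0.004 0 0"

```text
clock: 10.2
position: [0.462, -0.1221, 0.2032]
tcp_rot: [[0.007, -0.709, 0.705], [-0.002, 0.705, 0.709], [-1.0, -0.007, 0.003]]
force: [-0.3, 0.0, 0.4]
grip_width: 0.0869
```

Call:
servo_tool --pt "-0.05 0.4 0 0 0 0 0" --pt "-0.1 0.8 0 0 0 0 0" --pt "-0.1 1 0 0 0 0 0"

```text
clock: 10.45
position: [0.453, -0.0399, 0.2032]
tcp_rot: [[0.007, -0.71, 0.704], [-0.002, 0.704, 0.71], [-1.0, -0.006, 0.003]]
force: [0.3, 0.6, -0.7]
grip_width: 0.0867
```

Call:
servo_tool --pt "-0.05 0.4 0 0 0 0 0" --pt "-0.1 0.8 0 0 0 0 0" --pt "-0.1 1 0 0 0 0 0"

```text
clock: 10.7
position: [0.4442, 0.0424, 0.2032]
tcp_rot: [[0.007, -0.712, 0.702], [-0.001, 0.702, 0.712], [-1.0, -0.006, 0.004]]
force: [0.9, -0.3, -0.2]
grip_width: 0.087
```

Run:
```python
from h import *
t=snap('top','top_w'); s=snap('wrist','w_w');import pickle;pickle.dump((t,s),open('w_w.pkl','wb'))
print(read_state()['position'])
b=cv2.imread('pics/top_w.png')
cv2.imwrite('pics/ztop_w.png',cv2.resize(b[250:310,250:320],None,fx=8,fy=8,interpolation=cv2.INTER_CUBIC))
for n in('wrist','top'):
  for r in nets.regions_of('wide_cup_mid',n): print(n,round(r['conf'],2),r['bbox'])
print(proj(s,[.441,.169,.045]))
```

```text
[0.44491168 0.04210871 0.20318084]
wrist 0.82 [383.1, 260.7, 74.4, 78.1]
[426.83145993 309.86853788]
```

View pics/w_w.png

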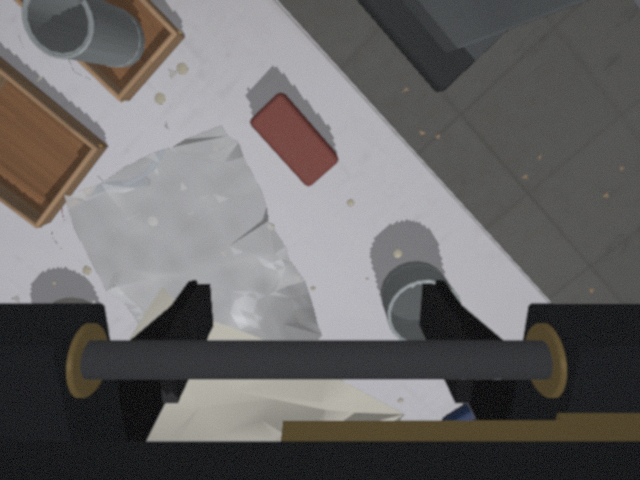

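View pics/ztop_w.png

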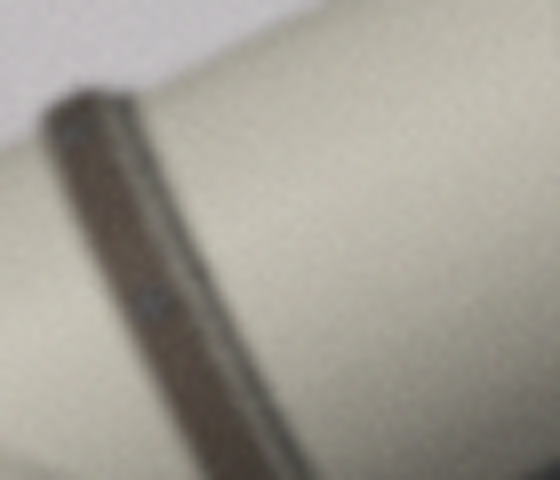

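Call:
servo_tool --pt "0 0.4 -0.2 0.001 0.007 0 0" --pt "-0.03 0.8 -0.5 0.001 0.007 0 0" --pt "-0.03 1 -0.9 0.001 0.007 0 0" --pt "-0.03 1 -0.9 0.001 0.007 0 0"

```text
clock: 11.23
position: [0.4395, 0.1197, 0.126]
tcp_rot: [[-0.01, -0.711, 0.703], [-0.005, 0.703, 0.711], [-1.0, 0.003, -0.011]]
force: [-0.8, -0.4, -0.5]
grip_width: 0.0868
```

Call:
servo_tool --pt "0.0 0.3 -0.1 0 0 0 0" --pt "0 0.57 -0.4 0 0 0 0" --pt "0 0.57 -0.6 0 0 0 0" --pt "0 0.57 -0.6 0 0 0 0"

```text
clock: 11.57
position: [0.4381, 0.1636, 0.0758]
tcp_rot: [[-0.015, -0.71, 0.704], [-0.009, 0.704, 0.71], [-1.0, 0.004, -0.017]]
force: [-0.2, -0.8, 0.4]
grip_width: 0.0867
```

Call:
servo_tool --pt "0.04 0.05 0 0.008 -0.014 0 0" --pt "0.05 0.055 0 0.008 -0.014 0 0" --pt "0.05 0.055 0 0.008 -0.014 0 0"

```text
clock: 11.82
position: [0.4431, 0.1676, 0.077]
tcp_rot: [[0.002, -0.71, 0.705], [0.001, 0.705, 0.71], [-1.0, -0.001, 0.001]]
force: [0.8, 0.2, -0.2]
grip_width: 0.0871
```

Run:
```python
from h import *
t=snap('side','s_w'); b=cv2.imread('pics/s_w.png')
cv2.imwrite('pics/zs_w.png',cv2.resize(b[220:345,280:420],None,fx=4.8,fy=4.8,interpolation=cv2.INTER_CUBIC))
print(read_state()['position'],read_state()['tcp_rot'].round(3).tolist())
s=snap('wrist','w_w2')
```

```text
[0.4429644  0.16775342 0.07701742] [[0.002, -0.71, 0.705], [0.001, 0.705, 0.71], [-1.0, -0.001, 0.002]]
```

View pics/zs_w.png

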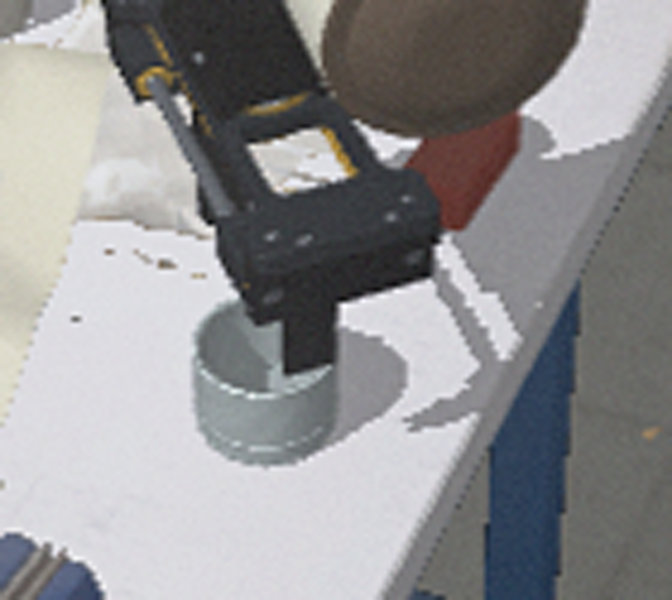

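View pics/w_w2.png

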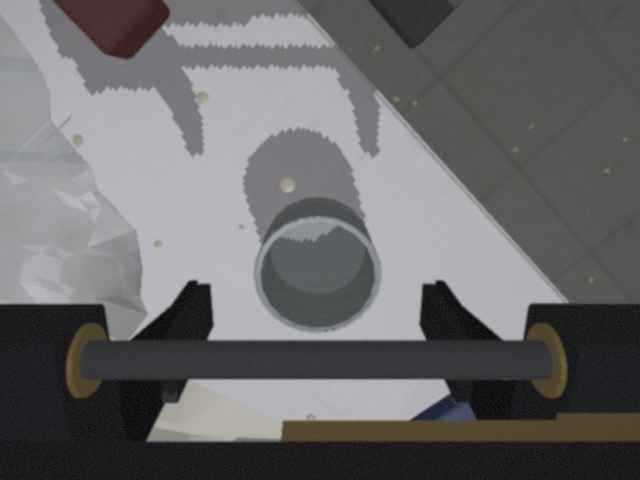

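The rim (columns 254–381) is centred between the fingers (212–421). Checking the perpendicular offset.

Run:
```python
from h import *
s=viewer.snapshot('wrist'); print(ray(s,317.5,273,.045))
```

```text
[0.44301597 0.16894101 0.045     ]
```

Call:
servo_tool --pt "0 0.01 -0.2 0 0 0 0" --pt "0 0.01 -0.4 0 0 0 0" --pt "0 0.01 -0.58 0 0 0 0" --pt "0 0.01 -0.67 0 0 0 0" --pt "0 0.01 -0.67 0 0 0 0" --pt "0 0.01 -0.67 0 0 0 0"

```text
clock: 12.47
position: [0.4429, 0.1687, 0.0235]
tcp_rot: [[0.001, -0.71, 0.704], [0.0, 0.704, 0.71], [-1.0, -0.001, 0.001]]
force: [-0.2, -0.4, 0.2]
grip_width: 0.0869
```

Call:
servo_tool --pt "0 0 0 0 0 0 0.2" --pt "0 0 0 0 0 0 0.3" --pt "0 0 0 0 0 0 0.5" --pt "0 0 0 0 0 0 1" --pt "0 0 0 0 0 0 1" --pt "0 0 0 0 0 0 1" --pt "0 0 0 0 0 0 1" --pt "0 0 0 0 0 0 1" --grip_force 20

```text
clock: 13.13
position: [0.4431, 0.1688, 0.0238]
tcp_rot: [[0.002, -0.71, 0.704], [0.001, 0.704, 0.71], [-1.0, -0.001, 0.002]]
force: [-1.1, 0.7, 4.5]
grip_width: 0.0614
```

Call:
servo_tool --pt "0 0 0.1 0 0 0 1" --pt "0 0 0.3 0 0 0 1" --pt "0 0 0.5 0 0 0 1" --pt "0 0 0.75 0 0 0 1" --pt "0 0 1 0 0 0 1"

```text
clock: 13.55
position: [0.4425, 0.1684, 0.1045]
tcp_rot: [[0.0, -0.71, 0.704], [-0.0, 0.704, 0.71], [-1.0, -0.0, 0.0]]
force: [0.8, 0.8, -2.0]
grip_width: 0.0607
```

Call:
servo_tool --pt "0 0 0.3 0 0 0 1" --pt "0.05 -0.3 0.7 0 0 0 1" --pt "0.2 -0.65 1 0 0 0 1" --pt "0.35 -1 1 0 0 0 1"

```text
clock: 13.88
position: [0.4734, 0.0889, 0.1904]
tcp_rot: [[0.011, -0.712, 0.702], [0.004, 0.702, 0.712], [-1.0, -0.005, 0.01]]
force: [1.9, 1.3, -0.8]
grip_width: 0.0611
```

Call:
servo_tool --pt "0.15 -0.35 0 0 0 0 1" --pt "0.3 -0.7 0 0 0 0 1" --pt "0.45 -1 0 0 0 0 1"

```text
clock: 14.13
position: [0.5093, 0.0072, 0.1911]
tcp_rot: [[0.011, -0.712, 0.702], [0.004, 0.702, 0.712], [-1.0, -0.005, 0.011]]
force: [0.4, 0.9, -1.4]
grip_width: 0.0609
```

Call:
servo_tool --pt "0.15 -0.35 0 0 0 0 1" --pt "0.3 -0.7 0 0 0 0 1" --pt "0.45 -1 0 0 0 0 1"

```text
clock: 14.38
position: [0.5451, -0.0746, 0.1911]
tcp_rot: [[0.011, -0.711, 0.703], [0.005, 0.703, 0.711], [-1.0, -0.004, 0.011]]
force: [0.5, 0.0, -0.7]
grip_width: 0.0609
```

Call:
servo_tool --pt "0.15 -0.3 0 0 0 0 1" --pt "0.3 -0.6 0 0 0 0 1" --pt "0.4 -0.8 0 0 0 0 1" --pt "0.4 -0.8 0 0 0 0 1"

```text
clock: 14.72
position: [0.5777, -0.1414, 0.1904]
tcp_rot: [[0.01, -0.709, 0.705], [0.004, 0.705, 0.709], [-1.0, -0.004, 0.01]]
force: [0.5, 1.1, -1.0]
grip_width: 0.0606
```

Call:
servo_tool --pt "0.05 -0.1 -0.2 -0.004 0.01 0 1" --pt "0.08 -0.17 -0.5 -0.004 0.01 0 1" --pt "0.08 -0.17 -0.8 -0.004 0.01 0 1" --pt "0.08 -0.17 -1 -0.004 0.01 0 1" --pt "0.08 -0.17 -1 -0.004 0.01 0 1"

```text
clock: 15.13
position: [0.5806, -0.1542, 0.1061]
tcp_rot: [[-0.01, -0.708, 0.706], [0.002, 0.706, 0.708], [-1.0, 0.008, -0.006]]
force: [-0.7, 0.7, -1.2]
grip_width: 0.0607
```

Run:
```python
from h import *
s=snap('wrist','w_p'); t=snap('side','s_p'); b=cv2.imread('pics/s_p.png')
cv2.imwrite('pics/zs_p.png',cv2.resize(b[100:250,280:440],None,fx=4,fy=4,interpolation=cv2.INTER_CUBIC))
print(read_state()['position'],read_state()['tcp_rot'].round(3).tolist())
import pickle;pickle.dump(s,open('w_p.pkl','wb'))
```

```text
[ 0.58383428 -0.15464744  0.11038134] [[-0.002, -0.709, 0.705], [-0.0, 0.705, 0.709], [-1.0, 0.001, -0.002]]
```

View pics/w_p.png

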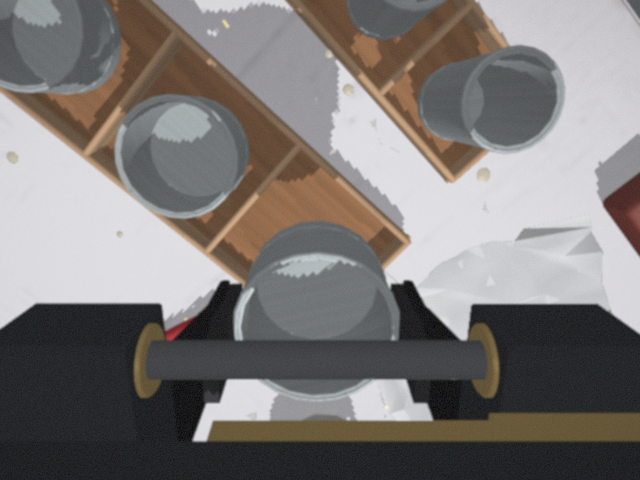

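View pics/zs_p.png

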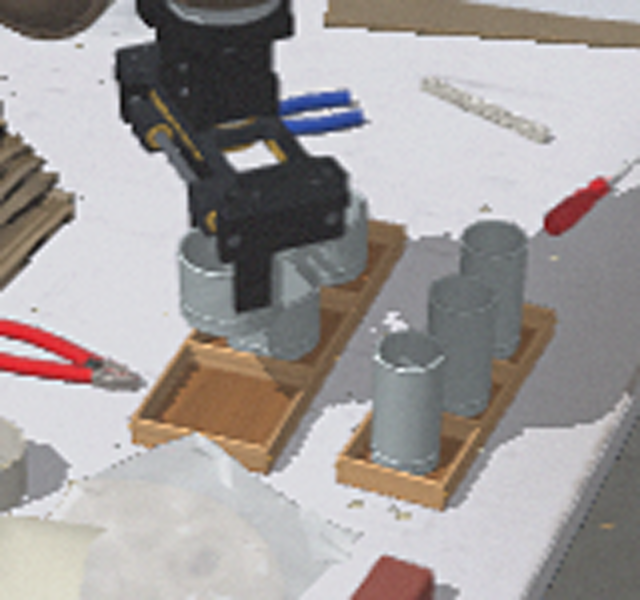

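Run:
```python
from h import *
import pickle
s=pickle.load(open('w_p.pkl','rb'))
A=ray(s,410,240,.02)[:2];B=ray(s,298,147,.02)[:2];C=ray(s,210,248,.02)[:2]
print(A,B,C, np.linalg.norm(A-B),np.linalg.norm(B-C))
yax=np.array([-.052,.999]);xax=np.array([.999,.052])
print('from A',A+.046*xax-.046*yax,'B,C',(B+C)/2+.044*yax)
```

```text
[ 0.54026885 -0.11221096] [ 0.54862976 -0.1997619 ] [ 0.63025854 -0.19528795] 0.08794925397544776 0.08175128926059619
from A [ 0.58861485 -0.15577296] B,C [ 0.58715615 -0.15356892]
```

The bay centre re-measures at about (0.587, -0.155). I'm shifting +3 mm in x while lowering; the clearance is 11 mm per side.

Call:
servo_tool --pt "0.03 0 -0.15 0 0 0 1" --pt "0.04 0 -0.35 0 0 0 1" --pt "0.04 0 -0.55 0 0 0 1" --pt "0.04 0 -0.65 0 0 0 1" --pt "0.04 0 -0.7 0 0 0 1" --pt "0.04 0 -0.7 0 0 0 1" --pt "0.04 0 -0.7 0 0 0 1"

```text
clock: 15.82
position: [0.5877, -0.1547, 0.0552]
tcp_rot: [[-0.001, -0.71, 0.705], [-0.001, 0.705, 0.71], [-1.0, -0.0, -0.001]]
force: [0.2, -0.4, -1.0]
grip_width: 0.0609
```

Call:
servo_tool --pt "0 0 -0.1 0 0 0 1" --pt "0 0 -0.2 0 0 0 1" --pt "0 0 -0.27 0 0 0 1" --pt "0 0 -0.3 0 0 0 1" --pt "0 0 -0.31 0 0 0 1" --pt "0 0 -0.31 0 0 0 1"

```text
clock: 16.32
position: [0.5876, -0.1547, 0.0299]
tcp_rot: [[-0.001, -0.71, 0.705], [-0.001, 0.705, 0.71], [-1.0, 0.0, -0.001]]
force: [0.3, 0.8, -1.6]
grip_width: 0.0606
```

Call:
servo_tool --pt "0 0 -0.015 0 0 0 1" --pt "0 0 -0.025 0 0 0 1" --pt "0 0 -0.03 0 0 0 1" --pt "0 0 -0.03 0 0 0 1"

```text
clock: 16.65
position: [0.5877, -0.1547, 0.0279]
tcp_rot: [[-0.001, -0.71, 0.705], [-0.001, 0.705, 0.71], [-1.0, 0.0, -0.001]]
force: [-0.4, 0.2, 0.0]
grip_width: 0.0609
```

Run:
```python
from h import *
s=snap('wrist','w_p2'); t=snap('side','s_p2'); b=cv2.imread('pics/s_p2.png')
cv2.imwrite('pics/zs_p2.png',cv2.resize(b[100:250,280:440],None,fx=4,fy=4,interpolation=cv2.INTER_CUBIC))
print(read_state()['position'],read_state()['force'])
```

```text
[ 0.58770921 -0.15472662  0.02788096] [-0.09940662  0.42600684  0.43889193]
```

View pics/w_p2.png

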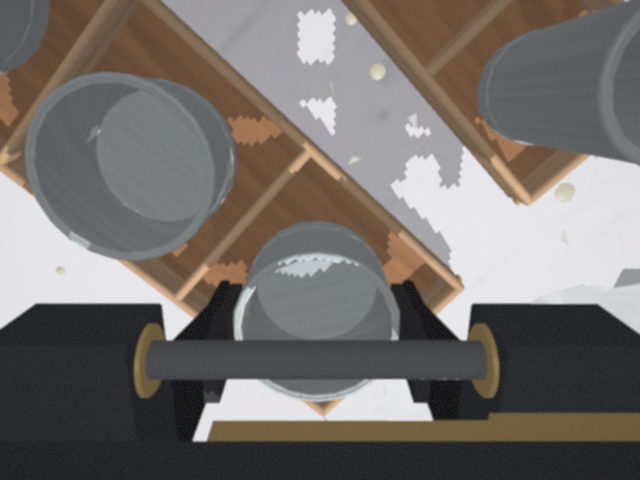

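View pics/zs_p2.png

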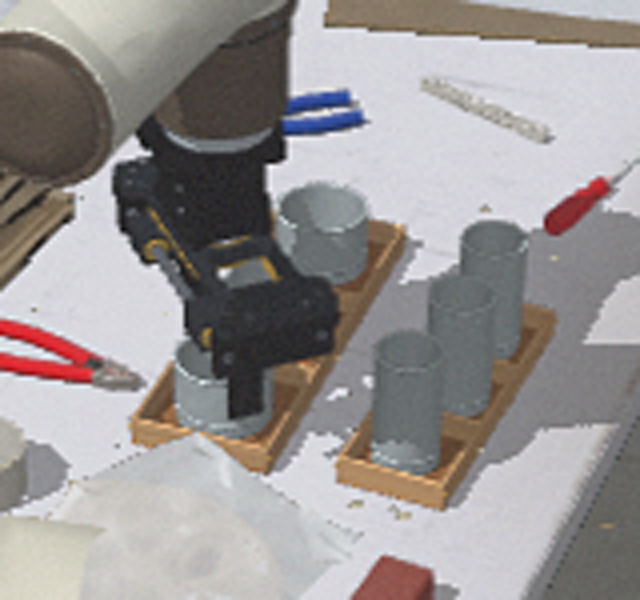

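The wide cup is inside the bay and resting on its floor (z force went from -1.6 to about 0). Releasing.

Call:
servo_tool --pt "0 0 0 0 0 0 0.4" --pt "0 0 0 0 0 0 0.25" --pt "0 0 0 0 0 0 0.15" --pt "0 0 0 0 0 0 0.08" --pt "0 0 0 0 0 0 0.05" --pt "0 0 0 0 0 0 0.05" --pt "0 0 0 0 0 0 0.05"

```text
clock: 17.33
position: [0.5878, -0.1547, 0.0279]
tcp_rot: [[-0.001, -0.71, 0.705], [-0.001, 0.705, 0.71], [-1.0, -0.0, -0.001]]
force: [0.2, -0.0, -0.4]
grip_width: 0.0816
```

Call:
servo_tool --pt "0 0 0.15 0 0 0 0.05" --pt "0 0 0.35 0 0 0 0.05" --pt "0 0 0.6 0 0 0 0" --pt "0 0 0.85 0 0 0 0" --pt "0 0 1 0 0 0 0"

```text
clock: 17.75
position: [0.5888, -0.1549, 0.1102]
tcp_rot: [[0.002, -0.71, 0.704], [-0.001, 0.704, 0.71], [-1.0, -0.003, 0.001]]
force: [0.4, 0.3, -0.3]
grip_width: 0.0864
```

Call:
servo_tool --pt "0 0 0.4 0 0 0 0" --pt "0 0.3 0.8 0 0 0 0" --pt "0 0.6 1 0 0 0 0" --pt "0 1 1 0 0 0 0"

```text
clock: 18.08
position: [0.5913, -0.0752, 0.1955]
tcp_rot: [[0.012, -0.709, 0.705], [-0.002, 0.705, 0.709], [-1.0, -0.01, 0.007]]
force: [0.1, 0.6, 0.1]
grip_width: 0.0868
```

Call:
servo_tool --pt "0 0.4 0 0 0 0 0" --pt "0 0.8 0 0 0 0 0" --pt "0 1 0 0 0 0 0" --pt "0 1 0 0 0 0 0"

```text
clock: 18.42
position: [0.5914, 0.0078, 0.1958]
tcp_rot: [[0.013, -0.712, 0.702], [-0.001, 0.703, 0.712], [-1.0, -0.01, 0.008]]
force: [0.6, -0.4, -0.1]
grip_width: 0.0869
```

Run:
```python
from h import *
s=snap('top','top_f'); t=snap('side','s_f'); b=cv2.imread('pics/s_f.png')
cv2.imwrite('pics/zs_f.png',cv2.resize(b[100:250,280:440],None,fx=4,fy=4,interpolation=cv2.INTER_CUBIC))
b=cv2.imread('pics/top_f.png')
cv2.imwrite('pics/zt_f.png',cv2.resize(b[175:300,395:550],None,fx=4.8,fy=4.8,interpolation=cv2.INTER_CUBIC))
r=read_state();print(r['clock'],r['position'],r['force'],r['grip_width'])
```

```text
18.5167 [0.59119704 0.00520153 0.19554931] [ 0.05492038  0.46224907 -0.74110246] 0.08733483302316815
```

View pics/zt_f.png

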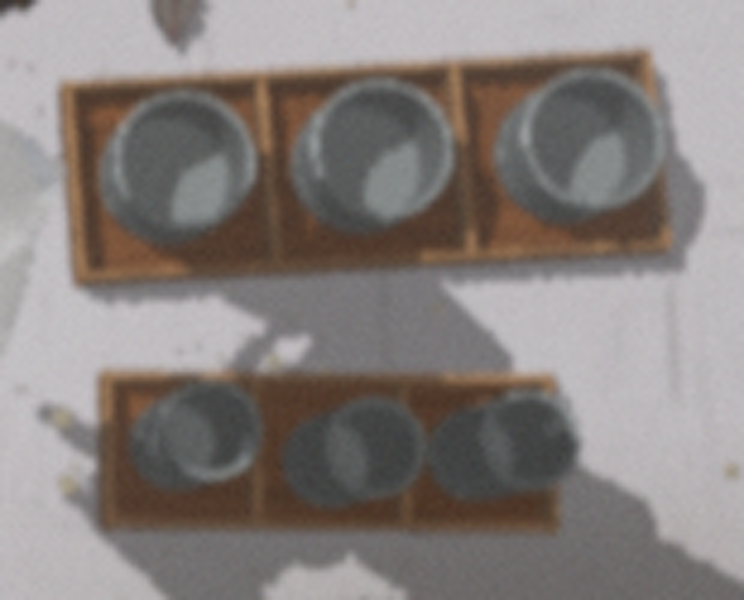

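View pics/zs_f.png

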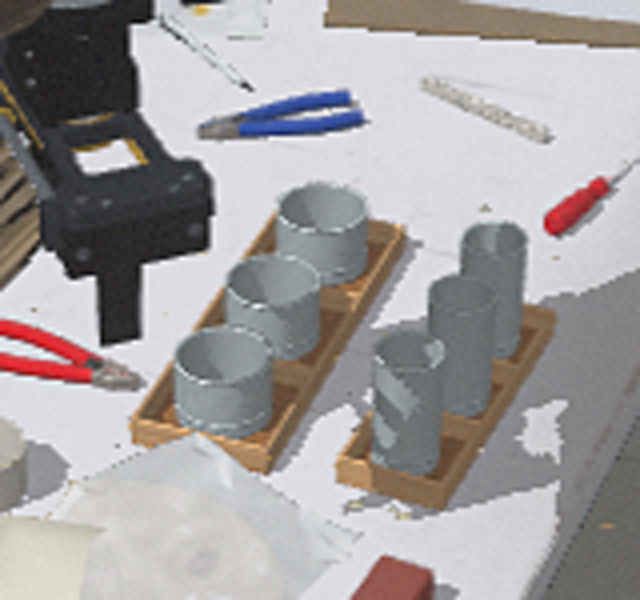

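The top and side views show all six bays filled and every cup upright. The gripper is clear and the arm touches nothing, so I'm handing in.

```bash
python3 -c "
from rig import manip
print(manip.finish_job())"
```

```text
the job is handed in; nothing more can be done
None
```

Both cups are in place and the job is handed in, at about 18.5 s of the 56 s allowed. I lifted the narrow cup out of the wide one and stood it in the empty end bay of the front (narrow) row. Then I moved the wide cup to the empty end bay of the rear (wide) row.

- **Final checks:** the last top and side pictures show both cups upright inside their bays. The neighbouring cups were not moved and the gripper was well clear. The readings after each move showed at most about 4.5 N at the wrist, well under the limit.
- **Disagreements:** the top and wrist cameras differed by about 3–5 mm in x on the wide bay's centre. I placed that cup at x = 0.588, against 0.584 from the top view; both lie well inside the 11 mm clearance. The gripper read about 1 mm less than the nominal diameter on both cups (41 and 61 mm), which made no difference to the grasps.

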